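# Lay a drive shaft in its V-cradle and chock it

### The job

Draw the shaft out of the blue guard tube by its square head, lay it down on the black mat and let go of it. Then take it by the middle of its round part and lay it in the V of the two bearers of the cradle, the round part evenly across both and the square head beyond one of them, either way round. Last, set the yellow chock flat on the bearers' shoulders with its sloping face snug against the shaft, parallel to it and bridging both bearers, and leave the other things alone.

Things in the scene. Friction and masses are not known exactly. Their poses are not given: they have to be found in the camera images.
- tube: Blue sheet-metal guard tube, fixed to the bench, 120 long (x), 54 wide (y), 58 high; origin at the centre of its underside. Open mouth 58 from the origin on the -x side, closed at +x. Inside 46 wide, 44 high, floor 10 above the bench. The shaft starts in it with its head and 28 of the round part out of the mouth.
- shaft: Hollow aluminium shaft, about 0.45 kg: round part diameter 36, 140 long, on one end a dark square head 40 x 40 x 40. Origin on the axis at the middle of the round part; x runs along the shaft to the head (round -70 to +70, head +70 to +110). In the tube its axis is 28 above the bench, two flats of the head upright. Laid on a flat surface it rests on the head and does not roll.
- putmat: Black rubber mat fixed on the bench, 260 (x) by 160 (y), 4 thick. Origin at the centre of its underside.
- cradle: Cradle fixed to the bench: green base plate 150 x 150 x 8, origin at the centre of its underside. Two bearers, each 20 thick, stand across it at x = -45 and +45; the 70 between them is free down to the plate. Their V runs along x. On the +y side the V is high (66, blocks out to y +70); on the -y side it ends at y = +6 in a flat shoulder 45.3 high going on to y = -70, where the chock sits.
- cradle_seat (a point): Where the middle of a seated shaft's round part lies: in the cradle's frame x 0, y +20, on the axis 58 above the bench.
- chock: Yellow wedge chock, 0.22 kg, 120 long (x), 26 high; red upright tab handle on top, 30 (x) by 14 (y), from 26 to 64 high, centred at x 0, y -7. Origin on its underside; back at y = -17; on the +y side a black face sloping at 60 degrees up from the toe at y = +15.5. Snug against the seated shaft, its origin is at about y = -10 in the cradle's frame.
- chock_toe (a point): Middle of the chock's toe, the bottom edge of the sloping face (chock frame x 0, y +15.5, z 0).
- gear: Bystander: loose brass hub gear, 60 diameter, 40 high, origin at the centre of its underside. Leave alone.
- cup: Bystander: white cup, 72 diameter, 85 high, origin at the centre of its underside. Leave alone.
- hammer: Bystander: hammer with a wooden handle, 260 long, lying on the bench. Leave alone.
Not all that is in view belongs to the job. There is more than one size of the shaft; the one meant has the size given above. What is shaped like the chock but turquoise is not meant.

How it is judged:
On the way, in this order (a step that is already met when the one before it is completed fails the run):
1. the shaft lies on the mat, let go (x of shaft in the frame of putmat between -0.12 and 0.12 m and y of shaft in the frame of putmat between -0.08 and 0.08 m and height (world z) of shaft below 0.03 m and linear speed of shaft below 0.02 m/s and contact force between the fingers and shaft below 0.1 N), for 0.2 s.
2. the shaft lies in the V on both bearers, let go (x of shaft in the frame of cradle between -0.014 and 0.014 m and y of shaft in the frame of cradle between 0.016 and 0.024 m and z of shaft in the frame of cradle between 0.054 and 0.061 m and angle between the x axis of shaft and the x axis of cradle, either way round below 0.06 rad and contact force between the fingers and shaft below 0.1 N), for 0.2 s.
At the end, for the whole second after the job is handed in: At rest: shaft seated in the V (within 4 mm sideways and in height, 0.06 rad, 14 mm along, either way round); chock flat on both shoulders (4 mm, 0.1 rad), within 18 mm of the middle, parallel within 0.12 rad, sloping face to the shaft and at most 7 mm from touching (x of shaft in the frame of cradle between -0.014 and 0.014 m and y of shaft in the frame of cradle between 0.016 and 0.024 m and z of shaft in the frame of cradle between 0.054 and 0.061 m and angle between the x axis of shaft and the x axis of cradle, either way round below 0.06 rad and x of chock_toe in the frame of cradle between -0.018 and 0.018 m and y of chock_toe in the frame of cradle between -0.001 and 0.012 m and z of chock_toe in the frame of cradle between 0.042 and 0.049 m and angle between the x axis of chock and the x axis of cradle, either way round below 0.12 rad and angle between chock's own z axis and vertical below 0.1 rad and linear speed of each of shaft, chock below 0.01 m/s).
It fails at once if the gear, the cup or the hammer is shifted by more than 30 mm (distance of any of gear, cup, hammer from where it was at the start of the episode above 0.03 m).
It also fails if it takes over 72 s, if anything falls off the work surface, if the arm or the gripper's body presses on something with over 40 N, if the wrist force passes 120 N, or if a joint passes its speed limit or range.

### The arm

A 6-joint arm with a two-finger parallel gripper is mounted at the origin on the work surface. World frame = base frame: x ahead of the robot, y to its left, z up, the work surface at z = 0. Lengths are in m, angles in rad, forces in N, time in s.
With the tool pointing down it reaches from about 0.325 to 0.85 m from the base axis. Payload 4.4 kg.
Tool frame: the origin (TCP) lies between the finger pads; the fingertips stand 25 mm ahead of it and the grasp point (between the pads) lies 6 mm ahead of it; z points along the fingers, y is the line along which they close (so a half turn about z gives the same grasp; the last joint's range is limited). The gripper opens to 94 mm and grips with 3 to 60 N. Pads are 16 mm wide; open, the fingers measure 119 mm over their backs; the gripper's body (75 mm by 177 mm) begins 78 mm behind the grasp point.
Start: joints at [1.075, 0.207, 1.542, -0, 1.393, -0.15], TCP at [0.194, 0.541, 0.191] pointing down, gripper open.
Joint ranges: [-2.73, 2.73], [-0.86, 2.22], [0.23, 2.46], [-1.11, 4.25], [0.08, 2.63], [-2.82, 2.82]. Speed limits (rad/s): [2.79, 2.79, 3.14, 3.14, 3.14, 3.14].

### API

Orientations are given as a unit quaternion [x, y, z, w].
In Python, from bench import readout, capture, workorder, look_for, cut_out, place_of gives the robot as it stands.
- The arm moves only by the tool send_rows, never from a script. Its arguments are lists of equal length, an entry for each row: "slide": the shift along the tool's x, y, z in cm, a list of three; "spin": the turn about the tool's z in rad. In form: {"slide": [[dx, dy, dz], ...], "spin": [spin, ...]}. A call has exactly 10 rows; each row shifts and turns the commanded pose from where the row before left it, along the tool's axes as they then stand; what a row does not reach is not made up. A row lasts 1/12 s, in which the tool goes at most 41.7 mm and 7.16 degrees, less where a joint would pass 70% of its speed; a pose out of reach is approached as far as the arm can. A call with a gripper value outside its range is refused whole. "gripper" is the opening in per cent of the stroke, from 0 (shut) to 100 (fully open), set as the call begins (left out, the last holds). The fingers move at their own pace and stop on an object; "squeeze" is the grip in N (left out, the last holds). Time passes only in rows, so rows that do not move let the fingers close, or fill a call up. It gives the time, the measured TCP pose, the force, the opening and the grip force at its end, in the units of the state.
- readout.get_state(): the state, without advancing time (a new reading comes with each control period).
- capture(name): name is "scene" or "top" or "wrist"; returns a dict with "frame" (384x512x3 uint8, red, green, blue), "K" (3x3 intrinsics, pixels), "eye" and "rotation" of the camera in the world. Camera axes: x right, y down, z forward; pixel columns grow to the right and rows downward; lengths in m; the calibration is good to about 2 mm. A picture is of the moment at which its call begins. There is no depth.
- workorder.close_job(): hands the job in; it is judged then, once.
Trained networks look in the newest picture that a camera, given by its name, has taken for a name from the list of things; names that differ only in an ending like _2 or _b are one class to them, and where a whole thing is asked for, a point or a joint stands for the part that bears it (a point fixed in the world has none). Each returns a list of dicts, best first, with "conf" (0 to 1); they miss things now and then, are a little off and sometimes report something else, mostly with a low value. They report only what shows in the picture. A call takes as long as a camera call. They do not tell look-alikes from the thing itself.
- look_for(query, camera): "location" ([x, y, z] in m, in the coordinates of the camera as it stood for that picture, good to about 4 mm: the middle of the surface that is visible of it).
- cut_out(query, camera): "region" (384x512 bool, what is visible of it).
- place_of(query, camera): "location" ([x, y, z] in m, in the coordinates of the camera as it stood for that picture, good to about 4 mm: a listed point, or the origin of a listed thing).
The state is a dict: "time_s": time; "joints": joint angles; "joint_vel": joint speeds; "joint_torque": joint torques, N m; "tcp_pos": TCP position; "eef_rot": TCP orientation; "contact_force": force on the tool from outside, world axes, zero at the start; "torque": the same for the moment, N m; "opening": finger opening in m; "grasp_force": force on a finger pad.
Only numpy, scipy, OpenCV 4.12 (cv2) and the standard library are available. Lean on these libraries where they do the work, as an engineer would, in place of code of your own. Each camera call takes 0.05 s, during which the arm holds its last target. There are 200 camera calls.

## Working session

There is one attempt and no reset: what is moved stays moved. The work goes in short steps, Python scripts to look and compute and a tool call to move; the robot and the scene stay as the last step left them, time stands still between calls to the robot, and variables do not carry over. Pictures are saved under pics/ and viewed, at most 10 in all, crops included, and the job is handed in when it is done.

Besides the shell and the picture viewer there is one more tool, called by a JSON object that holds its "fn" and its "kwargs", one argument or row to a line. send_rows: Moves the arm, as the interface text tells. Its arguments: {"type":"object","properties":{"slide":{"type":"array","items":{"type":"array","items":{"type":"number"}}},"spin":{"type":"array","items":{"type":"number"}},"gripper":{"type":"number"},"squeeze":{"type":"number"}},"required":["slide","spin"]}

```bash
ls; mkdir -p pics; cat > h.py <<'E'
import numpy as np, cv2
from bench import readout, capture, workorder, look_for, cut_out, place_of
from scipy.spatial.transform import Rotation as R
def w(c,p): return np.array(c["rotation"])@np.array(p)+np.array(c["eye"])
def px(c,p):
    q=np.array(c["K"])@(np.array(c["rotation"]).T@(np.array(p)-c["eye"])); return q[:2]/q[2]
def plane(c,u,v,z):
    d=np.array(c["rotation"])@np.linalg.inv(c["K"])@np.array([u,v,1.]); e=np.array(c["eye"]); return e+d*(z-e[2])/d[2]
def save(c,n,box=None,s=1):
    f=c["frame"][:,:,::-1]
    if box: f=f[box[1]:box[3],box[0]:box[2]]
    cv2.imwrite(f"pics/{n}.png",cv2.resize(f,None,fx=s,fy=s,interpolation=cv2.INTER_CUBIC))
E
python3 - <<'E'
from h import *
s=readout.get_state();print({k:np.round(v,3) for k,v in s.items()})
print(R.from_quat(s["eef_rot"]).as_matrix().round(3))
fs=[]
for n in("top","scene"):
    c=capture(n);save(c,n);print(n,c["eye"],np.round(c["rotation"],3).tolist(),np.round(c["K"],1).tolist())
    for q in["tube","shaft","putmat","cradle","cradle_seat","chock","chock_toe","gear","cup","hammer"]:
        for r in place_of(q,n)[:4]: print(q,round(r["conf"],2),w(c,r["location"]).round(3),px(c,w(c,r["location"])).round(0))
E
```

```text
pics
{'time_s': np.float64(0.0), 'joints': array([ 1.075,  0.207,  1.543, -0.   ,  1.394, -0.15 ]), 'joint_vel': array([-0.   ,  0.   , -0.003,  0.001, -0.002,  0.   ]), 'joint_torque': array([-0.0000e+00, -3.7088e+01, -2.8141e+01,  7.0000e-02,  3.6000e-02,
       -0.0000e+00]), 'tcp_pos': array([0.194, 0.54 , 0.19 ]), 'eef_rot': array([ 0.172,  0.985, -0.001, -0.   ]), 'contact_force': array([-0.685,  0.173, -0.406]), 'torque': array([ 0.011, -0.028, -0.047]), 'grasp_force': np.float64(0.0), 'opening': np.float64(0.094)}
[[-0.941  0.338 -0.001]
 [ 0.338  0.941 -0.002]
 [ 0.    -0.002 -1.   ]]
top [0.43434114 0.04824275 1.41536411] [0.711, -0.702, 0.037, -0.03] [[400.8, 0.0, 253.7], [0.0, 400.8, 191.3], [0.0, 0.0, 1.0]]Traceback (most recent call last):
  File "<stdin>", line 8, in <module>
  File "h.py", line 4, in w
    def w(c,p): return np.array(c["rotation"])@np.array(p)+np.array(c["eye"])
                       ~~~~~~~~~~~~~~~~~~~~~~~^~~~~~~~~~~~
ValueError: matmul: Input operand 1 has a mismatch in its core dimension 0, with gufunc signature (n?,k),(k,m?)->(n?,m?) (size 3 is different from 4)
```

```bash
sed -i 's/^def w(c,p).*/_cap=capture\ndef capture(n):\n    c=dict(_cap(n)); c["rotation"]=R.from_quat(c["rotation"]).as_matrix(); return c\ndef w(c,p): return c["rotation"]@np.array(p)+np.array(c["eye"])/' h.py
python3 - <<'E'
from h import *
for n in("top","scene"):
    c=capture(n);save(c,n);print(n,c["eye"])
    for q in["tube","shaft","putmat","cradle","cradle_seat","chock","chock_toe","gear","cup","hammer"]:
        for r in place_of(q,n)[:4]: print(q,round(r["conf"],2),w(c,r["location"]).round(3),px(c,w(c,r["location"])).round(0))
E
```

```text
top [0.43434114 0.04824275 1.41536411]
tube 0.59 [ 0.714 -0.217  0.003] [325. 152.]
shaft 0.59 [ 0.699 -0.222  0.025] [327. 155.]
shaft 0.55 [ 0.673 -0.372  0.011] [369. 163.]
shaft 0.21 [ 0.473  0.027 -0.001] [256. 218.]
putmat 0.84 [ 0.469  0.028 -0.001] [256. 219.]
putmat 0.74 [0.528 0.319 0.055] [170. 201.]
putmat 0.61 [ 0.669  0.13  -0.   ] [228. 163.]
cradle 0.92 [0.533 0.301 0.001] [178. 200.]
cradle 0.35 [ 0.472  0.03  -0.004] [255. 219.]
cradle_seat 0.93 [0.526 0.321 0.058] [169. 201.]
chock 0.78 [ 0.67  -0.03  -0.003] [272. 163.]
chock 0.56 [ 0.827 -0.026 -0.001] [272. 120.]
chock_toe 0.87 [ 0.849 -0.026 -0.001] [272. 114.]
chock_toe 0.61 [ 0.671 -0.019 -0.002] [269. 163.]
gear 0.71 [0.673 0.132 0.002] [227. 162.]
cup 0.91 [ 0.323 -0.437 -0.001] [388. 263.]
hammer 0.68 [0.428 0.517 0.003] [116. 229.]
scene [ 1.40586767 -0.67828797  1.60689658]
tube 0.61 [ 0.714 -0.222  0.002] [226. 257.]
shaft 0.64 [ 0.671 -0.373  0.015] [186. 271.]
shaft 0.51 [ 0.696 -0.217  0.026] [224. 250.]
putmat 0.33 [ 0.668 -0.018  0.001] [260. 220.]
cradle 0.77 [0.527 0.299 0.004] [294. 159.]
cradle_seat 0.6 [0.526 0.319 0.058] [299. 148.]
chock 0.74 [ 0.829 -0.022 -0.002] [286. 248.]
chock 0.57 [ 0.668 -0.032  0.002] [257. 222.]
chock 0.25 [ 0.714 -0.219  0.001] [227. 256.]
chock_toe 0.84 [ 0.843 -0.028 -0.002] [287. 252.]
chock_toe 0.75 [ 0.667 -0.017  0.003] [260. 219.]
chock_toe 0.57 [0.468 0.027 0.003] [237. 182.]
gear 0.66 [0.668 0.128 0.   ] [287. 200.]
cup 0.67 [ 0.323 -0.441 -0.001] [122. 220.]
hammer 0.58 [ 0.422  0.51  -0.003] [312. 123.]
```

View pics/top.png

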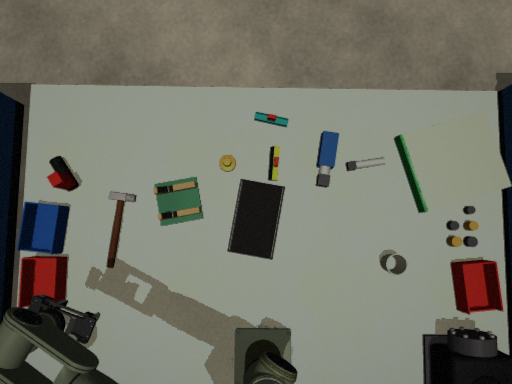

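View pics/scene.png

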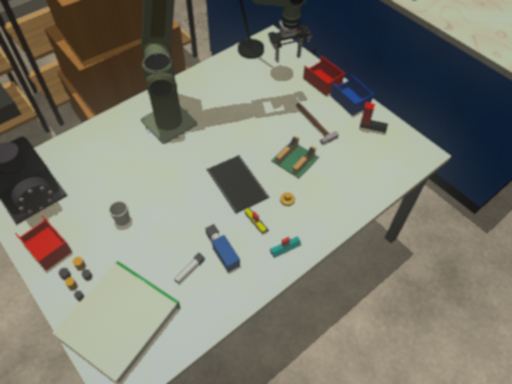

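```bash

python3 - <<'E'
from h import *
c=capture("top");hsv=cv2.cvtColor(c["frame"],cv2.COLOR_RGB2HSV)
def blob(lo,hi,box,z,n):
    m=np.zeros(hsv.shape[:2],np.uint8);x0,y0,x1,y1=box
    m[y0:y1,x0:x1]=cv2.inRange(hsv,lo,hi)[y0:y1,x0:x1]
    k,l,s,_=cv2.connectedComponentsWithStats(m);i=1+np.argmax(s[1:,4]);v,u=np.where(l==i)
    P=np.array([plane(c,a,b,z)[:2] for a,b in zip(u,v)],np.float32)
    r=cv2.minAreaRect(P*1000);_,_,vt=np.linalg.svd(P-P.mean(0),full_matrices=False)
    print(n,len(u),"rect c",np.round(r[0],1),"size",np.round(r[1],1),"ang",round(r[2],1),"pca",np.degrees(np.arctan2(vt[0,1],vt[0,0])).round(1))
blob((100,120,40),(130,255,255),(300,115,350,200),.058,"tube")
blob((22,120,80),(35,255,255),(260,140,290,190),.02,"chock")
blob((0,0,0),(180,255,60),(215,170,300,270),.004,"mat")
blob((45,60,30),(90,255,255),(145,165,215,235),.008,"cradle")
blob((0,0,0),(180,130,90),(300,172,345,200),.05,"head")
save(c,"crop",(145,100,395,270),3.1)
for q in ["cradle","putmat","tube"]:
  for cam in ["top"]:
    for r in cut_out(q,cam)[:1]:
      v,u=np.where(r["region"]);print(q,len(u),u.min(),u.max(),v.min(),v.max())
E
```

```text
tube 544 rect c [ 711.5 -216.3] size [ 57.  125.9] ang 81.5 pca 170.5
chock 78 rect c [642.7 -36.2] size [63.9 17.6] ang 0.3 pca 179.1
mat 3149 rect c [472.8  26.5] size [157.3 257.4] ang 80.4 pca 170.6
cradle 1237 rect c [530.8 300. ] size [147.8 149.2] ang 11.2 pca 109.1
head 166 rect c [ 606.  -199.7] size [45. 47.] ang 75.7 pca -62.5
cradle 1907 153 202 177 225
putmat 3426 227 284 179 258
tube 648 316 338 131 168
```

View pics/crop.png

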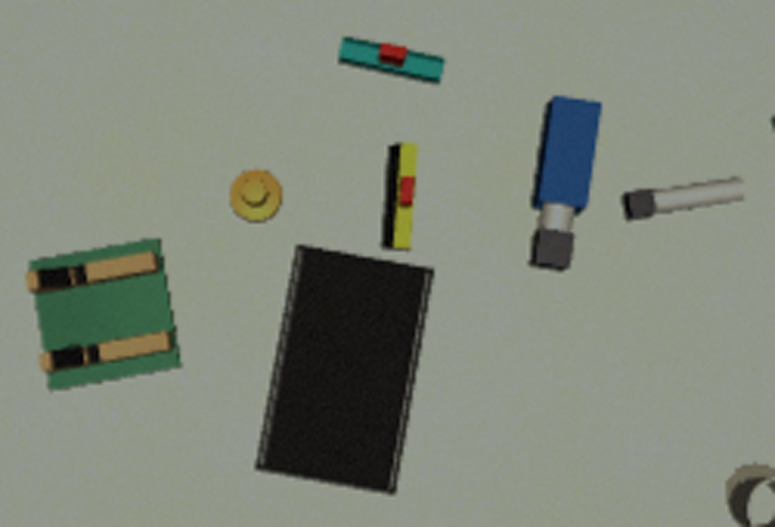

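Shaft candidates in the top view are at (323,183), thick with its head out of the blue tube, and at (365,163), thinner and loose on the bench. The first fits "36 mm, in the tube". The crop confirms it: the tube opens toward image-down with the dark head out. For the chock, (275,163) is yellow with its sloping black face toward +y, so that is the one meant. (271,119) is turquoise, so it's not.

{"fn": "send_rows", "kwargs": {
  "slide": [
    [0,0,0],
    [0,0,0],
    [-2.3,-2.9,0],
    [-2.3,-2.9,0],
    [-2.3,-2.9,0],
    [-2.3,-2.9,0],
    [-2.3,-2.9,0],
    [-2.3,-2.9,0],
    [-2.3,-2.9,0],
    [-2.3,-2.9,0]
  ],
  "spin": [-0.0925,-0.0925,0,0,0,0,0,0,0,0],
  "gripper": 100,
  "squeeze": 55
}}

```text
time_s: 2.23
tcp_pos: [0.3397, 0.2813, 0.1913]
eef_rot: [0.08, 0.997, 0.0, 0.0]
contact_force: [1.8, -0.1, -0.9]
opening: 0.0939
grasp_force: 0.0
```

{"fn": "send_rows", "kwargs": {
  "slide": [
    [-2.3,-2.9,0],
    [-2.3,-2.9,0],
    [-2.3,-2.9,0],
    [-2.3,-2.9,0],
    [-2.3,-2.9,0],
    [-2.3,-2.9,0],
    [-2.3,-2.9,0],
    [-2.3,-2.9,0],
    [-2.3,-2.9,0],
    [-2.3,-2.9,0]
  ],
  "spin": [0,0,0,0,0,0,0,0,0,0]
}}

```text
time_s: 3.07
tcp_pos: [0.5207, -0.0419, 0.1912]
eef_rot: [0.08, 0.997, 0.0, 0.0]
contact_force: [0.1, 0.6, -0.7]
opening: 0.0939
grasp_force: 0.0
```

```bash
cat >> h.py <<'E'
def to(xy):
    s=readout.get_state();M=R.from_quat(s["eef_rot"]).as_matrix();d=np.r_[np.array(xy)-s["tcp_pos"][:2],0]
    print("tcp",np.round(s["tcp_pos"],4),"xaxis deg",np.degrees(np.arctan2(M[1,0],M[0,0])).round(2),"go cm",(M.T@d*100).round(2)[:2])
E
python3 - <<'E'
from h import *
to([.606,-.199])
E
```

```text
tcp [ 0.5207 -0.0419  0.1912] xaxis deg 170.82 go cm [-10.93 -14.15]
```

{"fn": "send_rows", "kwargs": {
  "slide": [
    [-2.2,-2.8,0],
    [-2.2,-2.8,0],
    [-2.2,-2.8,0],
    [-2.2,-2.8,0],
    [-2.1,-2.9,0],
    [0,0,0],
    [0,0,0],
    [0,0,0],
    [0,0,0],
    [0,0,0]
  ],
  "spin": [0,0,0,0,0,0,0,0,0,0]
}}

```text
time_s: 3.9
tcp_pos: [0.6049, -0.1951, 0.1914]
eef_rot: [0.079, 0.997, 0.0, 0.0]
contact_force: [0.7, -0.0, 0.1]
opening: 0.0942
grasp_force: 0.0
```

```bash
python3 - <<'E'
from h import *
c=capture("wrist");save(c,"w1");print(c["eye"],c["rotation"].round(2).tolist())
for q in ["tube","shaft"]:
    for r in place_of(q,"wrist")[:3]: print(q,round(r["conf"],2),w(c,r["location"]).round(4),px(c,w(c,r["location"])).round(0))
to([.606,-.199])
E
```

```text
[ 0.53235616 -0.18400469  0.38510959] [[0.16, 0.95, 0.26], [0.99, -0.15, -0.04], [-0.0, 0.26, -0.97]]
tube 0.91 [ 0.7132 -0.2218 -0.0019] [249. 245.]
tube 0.25 [ 6.709e-01 -3.410e-02  5.000e-04] [392. 193.]
shaft 0.68 [ 0.6743 -0.3759  0.0114] [124. 239.]
tcp [ 0.6051 -0.1956  0.1915] xaxis deg 170.92 go cm [-0.14 -0.32]
```

View pics/w1.png

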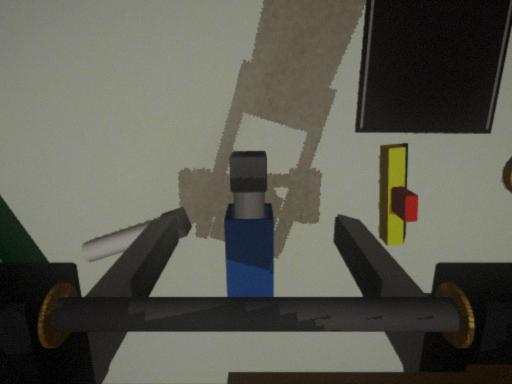

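```bash
python3 - <<'E'
from h import *
c=capture("wrist")
for u,v,z in [(248.5,172,.048),(248.5,190,.048),(229,152,.008),(267,152,.008),(226,206,.058),(273,206,.058)]: print(u,v,plane(c,u,v,z).round(4))
print(px(c,[.606,-.199,.048]),px(c,[.606+.02*.987,-.199-.02*.16,.048]))
hsv=cv2.cvtColor(c["frame"],cv2.COLOR_RGB2HSV)
m=cv2.inRange(hsv,(22,120,60),(35,255,255));v,u=np.where(m[:260]>0);P=np.array([plane(c,a,b,.02)[:2] for a,b in zip(u,v)],np.float32)
print(cv2.minAreaRect(P*1000))
m=cv2.inRange(hsv,(100,120,30),(130,255,255))[:296,200:300];v,u=np.where(m>0);u+=200;P=np.array([plane(c,a,b,.058)[:2] for a,b in zip(u,v)],np.float32)
print(cv2.minAreaRect(P*1000))
E
```

```text
248.5 172 [ 0.606  -0.2041  0.048 ]
248.5 190 [ 0.6259 -0.2074  0.048 ]
229 152 [ 0.5871 -0.2253  0.008 ]
267 152 [ 0.5942 -0.1808  0.008 ]
226 206 [ 0.6369 -0.2336  0.058 ]
273 206 [ 0.6449 -0.1836  0.058 ]
[253.15548302 171.27487616] [253.1617971  189.14830727]
((668.7550048828125, -41.22480010986328), (29.40680694580078, 125.65983581542969), 86.28687286376953)
((694.3157958984375, -217.1212158203125), (52.31661605834961, 110.33201599121094), 80.94459533691406)
```

The wrist view shows the head at (249,172) with the tube mouth below it at row 206, so the tool is aligned. Going down onto the head.

{"fn": "send_rows", "kwargs": {
  "slide": [
    [-0.2,-0.7,0],
    [0,0,2.5],
    [0,0,2.5],
    [0,0,2.5],
    [0,0,2.5],
    [0,0,2.5],
    [0,0,2.0],
    [0,0,1.2],
    [0,0,0],
    [0,0,0]
  ],
  "spin": [0,0,0,0,0,0,0,0,0,0]
}}

```text
time_s: 4.93
tcp_pos: [0.6059, -0.204, 0.0338]
eef_rot: [0.08, 0.997, 0.0, -0.0]
contact_force: [0.6, -0.5, 0.3]
opening: 0.094
grasp_force: 0.0
```

{"fn": "send_rows", "kwargs": {
  "slide": [
    [0,0,0],
    [0,0,0],
    [0,0,0],
    [0,0,0],
    [0,0,0],
    [0,0,0],
    [0,0,0],
    [0,0,0],
    [0,0,0],
    [0,0,0]
  ],
  "spin": [0,0,0,0,0,0,0,0,0,0],
  "gripper": 0
}}

```text
time_s: 5.77
tcp_pos: [0.606, -0.2038, 0.034]
eef_rot: [0.08, 0.997, 0.0, -0.0]
contact_force: [-0.4, -0.1, -0.1]
opening: 0.0311
grasp_force: 0.0
```

```bash
python3 - <<'E'
from h import *
s=readout.get_state();print(s["opening"],s["grasp_force"])
c=capture("wrist");save(c,"w2")
E
```

```text
0.031124096391240145 0.0
```

View pics/w2.png

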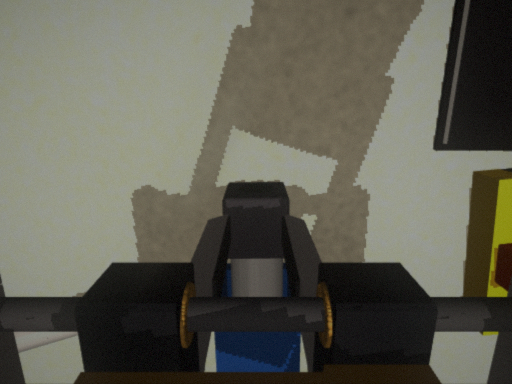

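{"fn": "send_rows", "kwargs": {
  "slide": [
    [0,0,0],
    [0,0,0],
    [0,0,0],
    [0,0,0],
    [0,0,0],
    [0,0,0],
    [0,0,0],
    [0,0,0],
    [0,0,0],
    [0,0,0]
  ],
  "spin": [0,0,0,0,0,0,0,0,0,0]
}}

```text
time_s: 6.65
tcp_pos: [0.6061, -0.2038, 0.034]
eef_rot: [0.08, 0.997, -0.0, 0.0]
contact_force: [-0.2, 0.0, -0.0]
opening: 0.0004
grasp_force: 0.0
```

```bash
python3 - <<'E'
from h import *
c=capture("wrist");save(c,"w3")
s=readout.get_state();print(s["opening"],s["tcp_pos"],c["eye"],c["rotation"].round(2).tolist())
for p in ([.586,-.2,.048],[.626,-.206,.048],[.606,-.204,.009],[.606,-.204,.034]):print(p,px(c,p).round(0))
E
```

```text
0.0003952159410431819 [ 0.60608733 -0.20385303  0.03406825] [ 0.53358363 -0.19255091  0.22781653] [[0.16, 0.95, 0.26], [0.99, -0.15, -0.04], [-0.0, 0.26, -0.97]]
[0.586, -0.2, 0.048] [257. 193.]
[0.626, -0.206, 0.048] [258. 256.]
[0.606, -0.204, 0.009] [256. 205.]
[0.606, -0.204, 0.034] [256. 217.]
```

View pics/w3.png

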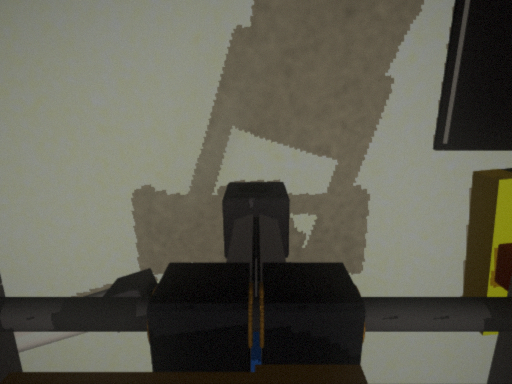

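```bash
python3 - <<'E'
from h import *
c=capture("wrist");print(np.round(c["K"],1).tolist());a=c["frame"][150:300,180:340]
d=capture("scene");b=d["frame"][190:300,165:295]
print(px(d,[.606,-.204,.028]),px(d,[.714,-.22,.03]))
a=cv2.resize(a,(400,375),interpolation=cv2.INTER_CUBIC);b=cv2.resize(b,(400,375),interpolation=cv2.INTER_CUBIC)
o=np.hstack([a,b]);o=np.clip(o.astype(float)*1.8,0,255).astype(np.uint8);cv2.imwrite("pics/m4.png",o[:,:,::-1])
for q in("tube","shaft"):
  for r in look_for(q,"scene")[:3]:print(q,r["conf"],w(d,r["location"]).round(3))
E
```

```text
[[320.4, 0.0, 255.7], [0.0, 320.4, 185.3], [0.0, 0.0, 1.0]]
[212.19283459 231.49342663] [226.12045641 252.99562444]
tube 0.82 [ 0.724 -0.228  0.062]
shaft 0.65 [ 0.673 -0.355  0.028]
```

View pics/m4.png

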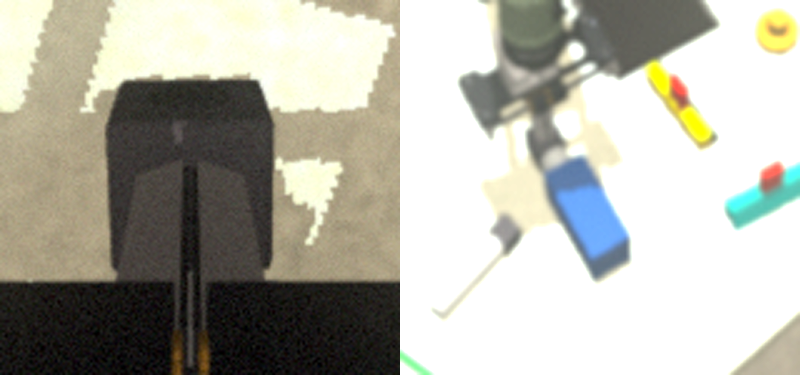

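{"fn": "send_rows", "kwargs": {
  "slide": [
    [0,0,0],
    [0,0,0],
    [0,0,0],
    [0,0,0],
    [0,0,0],
    [0,0,0],
    [0,0,0],
    [0,0,0],
    [0,0,0],
    [0,0,0]
  ],
  "spin": [0,0,0,0,0,0,0,0,0,0],
  "gripper": 75
}}

```text
time_s: 7.73
tcp_pos: [0.6061, -0.2039, 0.0341]
eef_rot: [0.08, 0.997, -0.0, 0.0]
contact_force: [-0.3, 0.9, 0.2]
opening: 0.0637
grasp_force: 0.0
```

{"fn": "send_rows", "kwargs": {
  "slide": [
    [0,0,0.1],
    [0,0,0.1],
    [0,0,0.1],
    [0,0,0.1],
    [0,0,0.1],
    [0,0,0.1],
    [0,0,0.1],
    [0,0,0.1],
    [0,0,0],
    [0,0,0]
  ],
  "spin": [0,0,0,0,0,0,0,0,0,0]
}}

```text
time_s: 8.57
tcp_pos: [0.606, -0.2038, 0.0259]
eef_rot: [0.08, 0.997, 0.0, -0.0]
contact_force: [0.0, 0.2, 0.6]
opening: 0.0705
grasp_force: 0.0
```

```bash
python3 - <<'E'
from h import *
c=cv2.imread("pics/w1.png");g=cv2.cvtColor(c,cv2.COLOR_BGR2GRAY)
for r in range(204,262,6): print(r,"L",g[r,150:205:3].tolist(),"R",g[r,320:395:3].tolist())
E
```

```text
204 L [140, 142, 142, 143, 141, 140, 137, 144, 140, 136, 100, 97, 96, 92, 97, 92, 94, 93, 93] R [132, 144, 143, 144, 143, 144, 146, 141, 141, 143, 144, 143, 144, 139, 145, 142, 143, 140, 144, 137, 54, 51, 52, 103, 38]
210 L [142, 141, 140, 139, 140, 140, 126, 91, 54, 53, 53, 53, 93, 95, 98, 92, 91, 90, 95] R [140, 141, 143, 140, 145, 142, 145, 142, 145, 139, 142, 143, 144, 140, 141, 143, 140, 140, 140, 142, 57, 51, 50, 99, 40]
216 L [138, 138, 137, 123, 48, 49, 55, 62, 60, 60, 50, 52, 48, 91, 95, 92, 91, 96, 93] R [140, 146, 143, 140, 141, 123, 58, 45, 57, 100, 132, 143, 144, 139, 143, 141, 143, 138, 140, 141, 55, 47, 48, 130, 129]
222 L [60, 56, 55, 53, 56, 56, 57, 47, 48, 50, 56, 45, 41, 51, 97, 106, 96, 95, 94] R [143, 141, 140, 143, 142, 58, 30, 37, 50, 45, 47, 49, 45, 48, 119, 143, 142, 140, 141, 142, 55, 47, 50, 128, 128]
228 L [52, 50, 51, 51, 54, 53, 43, 44, 46, 47, 49, 44, 38, 39, 135, 131, 92, 90, 91] R [141, 144, 142, 141, 144, 35, 31, 29, 27, 47, 47, 49, 48, 45, 44, 50, 135, 143, 138, 135, 54, 44, 53, 128, 126]
234 L [48, 52, 54, 58, 41, 41, 39, 45, 43, 44, 58, 54, 53, 13
[... 257 characters left out ...]
30, 27, 28, 27, 25, 29, 25, 47, 47, 48, 45, 47, 48, 45, 85, 139, 63, 54, 130, 127]
246 L [48, 40, 34, 37, 35, 37, 39, 38, 38, 130, 137, 139, 142, 141, 139, 142, 144, 142, 140] R [143, 145, 139, 141, 142, 137, 32, 27, 26, 24, 30, 25, 29, 40, 44, 45, 47, 44, 46, 43, 42, 113, 132, 139, 139]
252 L [34, 36, 36, 36, 35, 36, 35, 35, 134, 139, 140, 139, 136, 141, 140, 142, 139, 143, 138] R [144, 141, 144, 142, 141, 142, 135, 29, 23, 29, 26, 25, 28, 25, 31, 43, 44, 46, 45, 37, 42, 44, 43, 124, 137]
258 L [33, 38, 35, 33, 34, 35, 40, 136, 143, 139, 141, 137, 140, 142, 142, 143, 141, 139, 139] R [143, 141, 142, 143, 141, 142, 141, 138, 32, 28, 27, 23, 22, 23, 26, 21, 42, 41, 43, 47, 45, 44, 42, 44, 52]
```

{"fn": "send_rows", "kwargs": {
  "slide": [
    [0,0,0.1],
    [0,0,0.1],
    [0,0,0.1],
    [0,0,0.1],
    [0,0,0.1],
    [0,0,0],
    [0,0,0],
    [0,0,0],
    [0,0,0],
    [0,0,0]
  ],
  "spin": [0,0,0,0,0,0,0,0,0,0]
}}

```text
time_s: 9.4
tcp_pos: [0.6061, -0.2039, 0.0211]
eef_rot: [0.08, 0.997, -0.0, 0.0]
contact_force: [0.6, 0.1, 0.1]
opening: 0.0701
grasp_force: 0.0
```

{"fn": "send_rows", "kwargs": {
  "slide": [
    [0,0,0.2],
    [0,0,0.2],
    [0,0,0.2],
    [0,0,0.2],
    [0,0,0.2],
    [0,0,0],
    [0,0,0],
    [0,0,0],
    [0,0,0],
    [0,0,0]
  ],
  "spin": [0,0,0,0,0,0,0,0,0,0],
  "gripper": 0
}}

```text
time_s: 10.23
tcp_pos: [0.6059, -0.2036, 0.0107]
eef_rot: [0.08, 0.997, 0.0, -0.0]
contact_force: [1.5, -0.1, -2.6]
opening: 0.0396
grasp_force: 54.9
```

```bash
python3 - <<'E'
from h import *
c=capture("wrist");d=capture("scene");s=readout.get_state();print(s["opening"],s["grasp_force"],s["tcp_pos"])
a=cv2.resize(c["frame"][150:300,180:340],(400,375),interpolation=cv2.INTER_CUBIC);b=cv2.resize(d["frame"][190:300,165:295],(400,375),interpolation=cv2.INTER_CUBIC)
o=np.clip(np.hstack([a,b]).astype(float)*1.8,0,255).astype(np.uint8);cv2.imwrite("pics/m5.png",o[:,:,::-1])
E
```

```text
0.03918394174634015 54.94770526885986 [ 0.60580347 -0.20361861  0.01070077]
```

{"fn": "send_rows", "kwargs": {
  "slide": [
    [0,0,0],
    [0,0,0],
    [0,0,0],
    [0,0,0],
    [0,0,0.2],
    [0,0,0.2],
    [0,0,0.2],
    [0,0,0.2],
    [0,0,0.2],
    [0,0,0]
  ],
  "spin": [0,0,0,0,0,0,0,0,0,0],
  "gripper": 60
}}

```text
time_s: 11.17
tcp_pos: [0.6056, -0.2036, 0.0003]
eef_rot: [0.08, 0.997, 0.0, -0.001]
contact_force: [0.5, -0.2, -0.5]
opening: 0.0561
grasp_force: 0.0
```

{"fn": "send_rows", "kwargs": {
  "slide": [
    [0,0,0],
    [0,0,0],
    [0,0,0],
    [0,0,0],
    [0,0,0],
    [0,0,0],
    [0,0,0],
    [0,0,0],
    [0,0,0],
    [0,0,0]
  ],
  "spin": [0,0,0,0,0,0,0,0,0,0],
  "gripper": 0
}}

```text
time_s: 12.0
tcp_pos: [0.6062, -0.2038, 0.0011]
eef_rot: [0.08, 0.997, -0.0, 0.0]
contact_force: [0.1, 0.1, -0.2]
opening: 0.0397
grasp_force: 54.9
```

{"fn": "send_rows", "kwargs": {
  "slide": [
    [0,0,-0.2],
    [1.4,0,0],
    [1.4,0,0],
    [1.4,0,0],
    [1.4,0,0],
    [1.4,0,0],
    [1.4,0,0],
    [1.4,0,0],
    [1.4,0,0],
    [1.4,0,0]
  ],
  "spin": [0,0,0,0,0,0,0,0,0,0]
}}

```text
time_s: 12.83
tcp_pos: [0.4794, -0.183, 0.002]
eef_rot: [0.08, 0.997, 0.001, -0.002]
contact_force: [-0.7, -0.3, -4.5]
opening: 0.0398
grasp_force: 54.9
```

```bash
python3 - <<'E'
from h import *
c=capture("wrist")
save(c,"w6")
c=capture("top")
for q in("tube","shaft","putmat"):
  for r in place_of(q,"top")[:3]:print(q,round(r["conf"],2),w(c,r["location"]).round(3))
to([.472-.09*.987,.027+.09*.16])
E
```

```text
tube 0.88 [ 0.717 -0.218  0.002]
tube 0.64 [ 0.428  0.516 -0.001]
shaft 0.67 [ 0.566 -0.199  0.025]
putmat 0.86 [ 0.473  0.027 -0.002]
tcp [ 0.4821 -0.184   0.0029] xaxis deg 170.84 go cm [13.35 20.67]
```

View pics/w6.png

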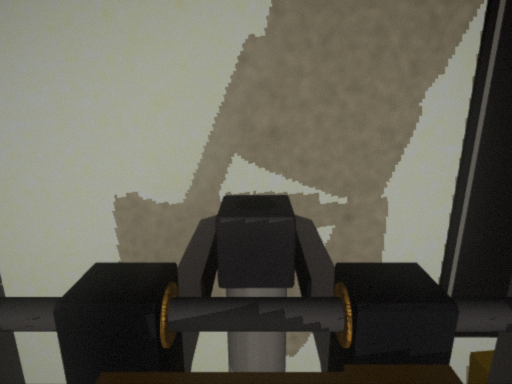

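The wrist view shows the shaft gripped at the head (256,240), clear of the tube, with the mat on the right. Carrying it to the mat.

{"fn": "send_rows", "kwargs": {
  "slide": [
    [1.5,0,0],
    [1.5,0,-0.5],
    [1.5,0,-1.0],
    [1.5,0,-1.5],
    [1.5,0,-1.5],
    [1.5,0,-0.5],
    [1.5,0,0],
    [1.5,0,0],
    [1.0,0,0],
    [0,1.7,0]
  ],
  "spin": [0,0,0,0,0,0,0,0,0,0]
}}

```text
time_s: 13.92
tcp_pos: [0.3552, -0.1479, 0.0533]
eef_rot: [0.081, 0.997, -0.001, -0.0]
contact_force: [0.7, 1.1, -4.6]
opening: 0.0392
grasp_force: 55.0
```

{"fn": "send_rows", "kwargs": {
  "slide": [
    [0,2.1,0],
    [0,2.1,0],
    [0,2.1,0],
    [0,2.1,0],
    [0,2.1,0],
    [0,2.1,0],
    [0,2.1,0],
    [0,2.1,0],
    [0,2.1,0],
    [0,0,0]
  ],
  "spin": [0,0,0,0,0,0,0,0,0,0]
}}

```text
time_s: 14.75
tcp_pos: [0.3872, 0.0431, 0.0534]
eef_rot: [0.078, 0.997, 0.001, 0.001]
contact_force: [-0.3, -0.5, -4.8]
opening: 0.0395
grasp_force: 55.0
```

```bash
python3 - <<'E'
from h import *
c=capture("top")
for q in("shaft",):
  for r in place_of(q,"top")[:3]:print(q,round(r["conf"],2),w(c,r["location"]).round(3))
to([.472-.09*.987,.027+.09*.16]); print(readout.get_state()["contact_force"])
E
```

```text
shaft 0.71 [0.479 0.028 0.079]
shaft 0.54 [ 0.672 -0.372  0.011]
tcp [0.3867 0.0407 0.0532] xaxis deg 170.98 go cm [0.36 0.02]
[ 0.44388204  0.33118179 -3.87759128]
```

{"fn": "send_rows", "kwargs": {
  "slide": [
    [0,0,1.0],
    [0,0,1.0],
    [0,0,1.0],
    [0,0,1.0],
    [0,0,0.7],
    [0,0,0.4],
    [0,0,0.3],
    [0,0,0.1],
    [0,0,0],
    [0,0,0]
  ],
  "spin": [0,0,0,0,0,0,0,0,0,0]
}}

```text
time_s: 15.68
tcp_pos: [0.3866, 0.0401, -0.0016]
eef_rot: [0.08, 0.997, -0.0, 0.0]
contact_force: [0.0, 0.2, -4.4]
opening: 0.0399
grasp_force: 55.0
```

{"fn": "send_rows", "kwargs": {
  "slide": [
    [0,0,0],
    [0,0,0],
    [0,0,0],
    [0,0,0],
    [0,0,0],
    [0,0,0],
    [0,0,0],
    [0,0,0],
    [0,0,0],
    [0,0,0]
  ],
  "spin": [0,0,0,0,0,0,0,0,0,0],
  "gripper": 75
}}

```text
time_s: 16.52
tcp_pos: [0.386, 0.0403, -0.002]
eef_rot: [0.08, 0.997, 0.0, -0.0]
contact_force: [0.4, -0.2, 0.0]
opening: 0.0706
grasp_force: 0.0
```

{"fn": "send_rows", "kwargs": {
  "slide": [
    [0,0,0],
    [0,0,-1.0],
    [0,0,-2],
    [0,0,-2],
    [0,0,-2],
    [-1.5,0,-2],
    [-2.5,0,-2],
    [-2.5,0,0],
    [-2.5,0,0],
    [0,0,0]
  ],
  "spin": [0,0,0,0,0,0,0,0,0,0]
}}

```text
time_s: 17.35
tcp_pos: [0.4798, 0.0249, 0.1093]
eef_rot: [0.08, 0.997, -0.0, 0.003]
contact_force: [-0.0, -0.4, 0.1]
opening: 0.0706
grasp_force: 0.0
```

```bash
python3 - <<'E'
from h import *
for cam in("top","wrist","scene"):
  c=capture(cam)
  for q in("shaft","cradle","cradle_seat"):
    for r in place_of(q,cam)[:2]:print(cam,q,round(r["conf"],2),w(c,r["location"]).round(4))
  if cam=="wrist":
    r=cut_out("shaft",cam)[0];v,u=np.where(r["region"]);print(r["conf"],u.min(),u.max(),v.min(),v.max())
    for a in range(v.min(),v.max()+1,8): print(a,u[v==a].mean().round(1),plane(c,u[v==a].mean(),a,.024)[:2].round(4),np.ptp(u[v==a]))
to([.472,.027])
E
```

```text
top shaft 0.84 [ 0.6732 -0.372   0.0118]
top shaft 0.76 [0.4785 0.0239 0.0194]
top cradle 0.65 [0.5342 0.3028 0.0015]
top cradle_seat 0.69 [0.5273 0.3226 0.0559]
wrist shaft 0.79 [0.4746 0.0281 0.026 ]
wrist shaft 0.65 [ 6.695e-01 -3.270e-02  4.000e-04]
0.57 229 282 56 268
56 268.3 [0.3687 0.053 ] 34
64 255.0 [0.373  0.0414] 52
72 255.5 [0.3792 0.0408] 51
80 255.5 [0.3853 0.0398] 51
88 255.0 [0.3915 0.0384] 52
96 256.0 [0.3979 0.0382] 52
104 255.5 [0.4042 0.0367] 51
112 255.5 [0.4107 0.0357] 43
120 255.0 [0.4172 0.0342] 42
128 255.0 [0.4238 0.0331] 42
136 255.0 [0.4305 0.0321] 42
144 255.5 [0.4374 0.0314] 41
152 256.0 [0.4443 0.0307] 40
160 256.0 [0.4513 0.0296] 40
168 255.5 [0.4583 0.028 ] 41
176 256.0 [0.4655 0.0273] 42
184 255.5 [0.4727 0.0257] 41
192 256.0 [0.4801 0.0249] 40
200 256.0 [0.4875 0.0237] 38
208 255.5 [0.495  0.0221] 39
216 256.0 [0.5027 0.0213] 38
224 256.0 [0.5105 0.02  ] 38
232 256.0 [0.5183 0.0188] 38
240 256.0 [0.5263 0.0175] 38
248 256.5 [0.5345 0.0166] 37
256 256.5 [0.5427 0.0153] 37
264 256.0 [0.5509 0.0135] 32
scene shaft 0.74 [0.4746 0.0271 0.0261]
scene shaft 0.63 [0.6684 0.1257 0.0039]
scene cradle 0.64 [0.5248 0.3018 0.0035]
scene cradle_seat 0.72 [0.5261 0.3162 0.0598]
tcp [0.4748 0.026  0.1081] xaxis deg 170.85 go cm [0.29 0.05]
```

{"fn": "send_rows", "kwargs": {
  "slide": [
    [0,0,2],
    [0,0,2],
    [0,0,2],
    [0,0,2],
    [0,0,1.5],
    [0,0,1.0],
    [0,0,0.6],
    [0,0,0.4],
    [0,0,0.2],
    [0,0,0]
  ],
  "spin": [0,0,0,0,0,0,0,0,0,0]
}}

```text
time_s: 18.83
tcp_pos: [0.4754, 0.0259, -0.0087]
eef_rot: [0.08, 0.997, -0.0, 0.0]
contact_force: [0.3, -0.0, 0.2]
opening: 0.0702
grasp_force: 0.0
```

{"fn": "send_rows", "kwargs": {
  "slide": [
    [0,0,0],
    [0,0,0],
    [0,0,0],
    [0,0,0],
    [0,0,0],
    [0,0,0],
    [0,0,0],
    [0,0,0],
    [0,0,0],
    [0,0,0]
  ],
  "spin": [0,0,0,0,0,0,0,0,0,0],
  "gripper": 0
}}

```text
time_s: 19.67
tcp_pos: [0.4752, 0.026, -0.0087]
eef_rot: [0.08, 0.997, 0.0, 0.0]
contact_force: [-0.3, -0.1, 2.8]
opening: 0.0351
grasp_force: 55.0
```

{"fn": "send_rows", "kwargs": {
  "slide": [
    [0,0,-0.5],
    [0,0,-1.5],
    [0,0,-2],
    [0,0,-2],
    [0,0,-2],
    [0,0,-2],
    [-0.1,3,0],
    [-0.1,3,0],
    [-0.1,3,0],
    [-0.1,3,0]
  ],
  "spin": [0,0,0,0,0,0,0,0,0,0]
}}

```text
time_s: 20.5
tcp_pos: [0.4969, 0.1446, 0.0902]
eef_rot: [0.08, 0.997, -0.0, -0.001]
contact_force: [-0.1, -0.1, -4.7]
opening: 0.0349
grasp_force: 55.0
```

{"fn": "send_rows", "kwargs": {
  "slide": [
    [0,3,0],
    [0,3,0],
    [0,3,0],
    [0,3,0],
    [0,0,0],
    [0,0,0],
    [0,0,0],
    [0,0,0],
    [0,0,0],
    [0,0,0]
  ],
  "spin": [0,0,0,0,-0.09,-0.09,-0.09,-0.08,0,0]
}}

```text
time_s: 21.33
tcp_pos: [0.516, 0.2619, 0.0899]
eef_rot: [-0.094, 0.996, -0.0, -0.001]
contact_force: [0.2, -0.2, -3.5]
opening: 0.0351
grasp_force: 55.0
```

```bash
python3 - <<'E'
from h import *
c=capture("wrist");save(c,"w7")
for q in("shaft","cradle","cradle_seat"):
    for r in place_of(q,"wrist")[:2]:print(q,round(r["conf"],2),w(c,r["location"]).round(4))
to([.5265,.320])
hsv=cv2.cvtColor(c["frame"],cv2.COLOR_RGB2HSV);m=cv2.inRange(hsv,(45,60,20),(90,255,255));v,u=np.where(m>0);print(len(u),u.min(),u.max(),v.min(),v.max())
E
```

```text
shaft 0.75 [0.519  0.2607 0.1208]
cradle 0.64 [ 0.5312  0.2981 -0.0033]
cradle_seat 0.97 [0.5233 0.3191 0.0597]
tcp [0.5168 0.262  0.0907] xaxis deg -169.17 go cm [-2.04  5.51]
7539 1 430 10 367
```

View pics/w7.png

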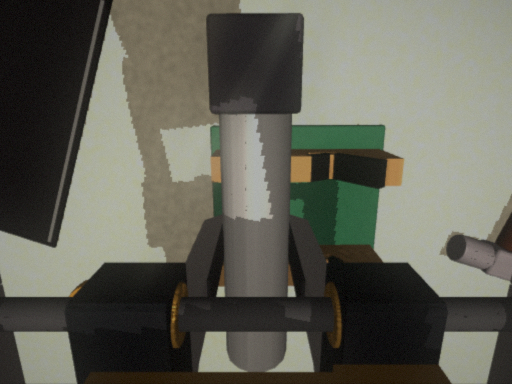

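```bash
python3 - <<'E'
from h import *
c=capture("wrist")
hsv=cv2.cvtColor(c["frame"],cv2.COLOR_RGB2HSV);m=cv2.inRange(hsv,(45,60,15),(90,255,255))
rows=[]
for u in list(range(312,382,6)):
    v=np.where(m[100:150,u]>0)[0]; rows.append((u,100+v.min()-.5))
rows=np.array(rows);k=np.polyfit(rows[:,0],rows[:,1],1);print("edge",k)
P=np.array([plane(c,a,b,.008)[:2] for a,b in rows]);d=P[-1]-P[0];print("cradle yaw",np.degrees(np.arctan2(d[1],d[0])).round(2)-90)
for r in range(130,146,4):
    u=np.where(m[r]>0)[0];print(r,u.min(),u.max(),plane(c,u.min()-.5,r,.008)[:2].round(4),plane(c,u.max()+.5,r,.008)[:2].round(4))
r=rows.mean(0)
yaw=np.arctan2(d[1],d[0])-np.pi/2
ex=np.array([np.cos(yaw),np.sin(yaw)]);ey=np.array([-ex[1],ex[0]])
A=plane(c,np.where(m[134]>0)[0].min()-.5,134,.008)[:2];B=plane(c,np.where(m[134]>0)[0].max()+.5,134,.008)[:2]
o=ex*(P.mean(0)@ex+.075)+ey*((A+B)/2@ey)
print("width",(B-A)@ey,"origin",o,"seat",o+.02*ey)
to(o+.02*ey)
E
```

```text
edge [-1.45687646e-02  1.28776224e+02]
cradle yaw 11.659999999999997
130 211 383 [0.4767 0.214 ] [0.449  0.3591]
134 212 383 [0.4799 0.2154] [0.4522 0.3601]
138 212 383 [0.4833 0.2159] [0.4555 0.3611]
142 212 382 [0.4866 0.2164] [0.459  0.3612]
width 0.14734814923693562 origin [0.53163391 0.30125856] seat [0.52759149 0.32084577]
tcp [0.517  0.2621 0.0909] xaxis deg -169.15 go cm [-2.15  5.57]
```

{"fn": "send_rows", "kwargs": {
  "slide": [
    [-0.6,1.6,0],
    [-0.7,2.0,0],
    [-0.7,2.0,0],
    [0,0,0],
    [0,0,1.2],
    [0,0,1.2],
    [0,0,1.2],
    [0,0,1.0],
    [0,0,0.6],
    [0,0,0]
  ],
  "spin": [-0.007,0,0,0,0,0,0,0,0,0]
}}

```text
time_s: 22.42
tcp_pos: [0.5238, 0.3196, 0.036]
eef_rot: [-0.098, 0.995, -0.001, -0.003]
contact_force: [-0.2, -0.5, -5.2]
opening: 0.0351
grasp_force: 55.0
```

```bash
python3 - <<'E'
from h import *
s=readout.get_state();print(s["contact_force"],s["torque"])
for cam in("top","scene","wrist"):
  c=capture(cam)
  for q in("shaft","cradle_seat"):
    for r in place_of(q,cam)[:2]:print(cam,q,round(r["conf"],2),w(c,r["location"]).round(4))
to([.5265,.3205])
E
```

```text
[-0.16026978 -0.48743911 -5.17043486] [ 0.05731873 -0.04596788  0.0314974 ]
top shaft 0.78 [ 0.6731 -0.3731  0.0124]
top cradle_seat 0.61 [0.5298 0.3218 0.0563]
scene shaft 0.86 [ 0.6696 -0.3717  0.0145]
scene shaft 0.65 [0.5252 0.3214 0.0711]
scene cradle_seat 0.92 [0.528  0.3191 0.0586]
wrist shaft 0.62 [0.5279 0.3227 0.0728]
tcp [0.5263 0.3213 0.0397] xaxis deg -168.7 go cm [-0.01 -0.08]
```

{"fn": "send_rows", "kwargs": {
  "slide": [
    [0,0,0.3],
    [0,0,0.3],
    [0,0,0.2],
    [0,0,0.1],
    [0,0,0.1],
    [0,0,0.1],
    [0,0,0],
    [0,0,0],
    [0,0,0],
    [0,0,0]
  ],
  "spin": [0,0,0,0,0,0,0,0,0,0]
}}

```text
time_s: 23.7
tcp_pos: [0.526, 0.3211, 0.0282]
eef_rot: [-0.098, 0.995, 0.0, 0.0]
contact_force: [-0.3, 0.1, -4.8]
opening: 0.0344
grasp_force: 55.0
```

Still free. One more millimetre, then release.

{"fn": "send_rows", "kwargs": {
  "slide": [
    [0,0,0.1],
    [0,0,0],
    [0,0,0.1],
    [0,0,0],
    [0,0,0],
    [0,0,0],
    [0,0,0],
    [0,0,0],
    [0,0,0],
    [0,0,0]
  ],
  "spin": [0,0,0,0,0,0,0,0,0,0]
}}

```text
time_s: 24.53
tcp_pos: [0.5261, 0.321, 0.0265]
eef_rot: [-0.098, 0.995, -0.0, 0.0]
contact_force: [-1.0, -2.8, 3.6]
opening: 0.0353
grasp_force: 55.0
```

{"fn": "send_rows", "kwargs": {
  "slide": [
    [0,0,0],
    [0,0,0],
    [0,0,0],
    [0,0,0],
    [0,0,0],
    [0,0,0],
    [0,0,0],
    [0,0,0],
    [0,0,0],
    [0,0,0]
  ],
  "spin": [0,0,0,0,0,0,0,0,0,0],
  "gripper": 65
}}

```text
time_s: 25.37
tcp_pos: [0.5259, 0.3211, 0.026]
eef_rot: [-0.098, 0.995, 0.0, -0.0]
contact_force: [0.9, 0.2, 0.4]
opening: 0.0615
grasp_force: 0.0
```

{"fn": "send_rows", "kwargs": {
  "slide": [
    [0,0,-1.0],
    [0,0,-2.0],
    [0,0,-2],
    [0,0,-2],
    [0,0,-2],
    [0,0,-2],
    [0,0,-1],
    [0,0,0],
    [0,0,0],
    [0,0,0]
  ],
  "spin": [0,0,0,0,0,0,0,0,0,0]
}}

```text
time_s: 26.2
tcp_pos: [0.5249, 0.3207, 0.1447]
eef_rot: [-0.098, 0.995, -0.0, -0.001]
contact_force: [-0.3, 0.0, -1.4]
opening: 0.0614
grasp_force: 0.0
```

```bash
python3 - <<'E'
from h import *
for cam in("top","scene","wrist"):
  c=capture(cam)
  for q in("shaft","cradle_seat","chock_toe","chock"):
    for r in place_of(q,cam)[:2]:print(cam,q,round(r["conf"],2),w(c,r["location"]).round(4))
  if cam=="wrist":
    r=cut_out("shaft",cam)[0];v,u=np.where(r["region"]);print(r["conf"],u.min(),u.max(),v.min(),v.max())
    P=np.array([plane(c,u[v==a].mean(),a,.058)[:2] for a in range(v.min()+15,v.max()-5)]);k=np.polyfit(P[:,0],P[:,1],1);print("shaft yaw",np.degrees(np.arctan(k[0])), "y at .5265",np.polyval(k,.5265))
    print([(a,int(np.ptp(u[v==a]))) for a in range(v.min(),v.max(),6)])
to([.669,-.035])
E
```

```text
top shaft 0.66 [0.5285 0.3184 0.0549]
top shaft 0.56 [ 0.6714 -0.3704  0.0124]
top cradle_seat 0.92 [0.5254 0.3208 0.0542]
top cradle_seat 0.32 [0.6741 0.1276 0.0022]
top chock_toe 0.84 [ 0.8478 -0.0251  0.0013]
top chock_toe 0.55 [ 0.6687 -0.0186 -0.0007]
top chock 0.71 [ 0.672  -0.0316 -0.0008]
top chock 0.51 [ 0.8306 -0.0219 -0.    ]
scene shaft 0.69 [0.5259 0.3201 0.0585]
scene shaft 0.65 [ 0.6714 -0.3735  0.0108]
scene cradle_seat 0.79 [0.524  0.3159 0.0555]
scene chock_toe 0.66 [ 8.446e-01 -2.530e-02 -7.000e-04]
scene chock_toe 0.65 [ 0.6691 -0.0144  0.0028]
scene chock 0.78 [ 0.8279 -0.0208  0.003 ]
wrist shaft 0.98 [0.5312 0.3254 0.0597]
wrist cradle_seat 0.57 [0.5282 0.3216 0.0617]
0.74 229 281 55 265
shaft yaw 10.991393675054582 y at .5265 0.319546663793448
[(55, 49), (61, 51), (67, 51), (73, 51), (79, 51), (85, 50), (91, 50), (97, 50), (103, 50), (109, 43), (115, 42), (121, 41), (127, 41), (133, 41), (139, 40), (145, 40), (151, 39), (157, 40), (163, 39), (169, 39), (175, 39), (181, 39), (187, 38), (193, 38), (199, 39), (205, 38), (211, 38), (217, 38), (223, 39), (229, 38), (235, 37), (241, 36), (247, 36), (253, 36), (259, 33)]
tcp [0.5259 0.3211 0.1461] xaxis deg -168.7 go cm [ -7.05 -37.73]
```

{"fn": "send_rows", "kwargs": {
  "slide": [
    [0,0,0],
    [0,0,0],
    [-1.2,-3,0],
    [-1.2,-3,0],
    [-1.2,-3,0],
    [-1.2,-3,0],
    [-1.2,-3,0],
    [-1.2,-3,0],
    [-1.2,-3,0],
    [-1.2,-3,0]
  ],
  "spin": [0.0975,0.0975,0,0,0,0,0,0,0,0]
}}

```text
time_s: 27.83
tcp_pos: [0.6229, 0.0797, 0.1463]
eef_rot: [-0.001, 1.0, -0.0, 0.0]
contact_force: [0.3, -0.2, 0.5]
opening: 0.0609
grasp_force: 0.0
```

{"fn": "send_rows", "kwargs": {
  "slide": [
    [-1.2,-3,0],
    [-1.2,-3,0],
    [-1.2,-3,0],
    [-1.2,-3,0],
    [0,0,0],
    [0,0,0],
    [0,0,0],
    [0,0,0],
    [0,0,0],
    [0,0,0]
  ],
  "spin": [0,0,0,0,0,0,0,0,0,0]
}}

```text
time_s: 28.67
tcp_pos: [0.6704, -0.0372, 0.1462]
eef_rot: [-0.002, 1.0, 0.0, -0.0]
contact_force: [0.7, -0.0, 0.7]
opening: 0.0613
grasp_force: 0.0
```

```bash
python3 - <<'E'
from h import *
c=capture("wrist");cv2.imwrite("pics/w8.png",c["frame"][:,:,::-1])
hsv=cv2.cvtColor(c["frame"],cv2.COLOR_RGB2HSV)
red=cv2.inRange(hsv,(0,130,40),(8,255,255))|cv2.inRange(hsv,(172,130,40),(180,255,255));red[280:]=0
v,u=np.where(red>0);print("red",len(u),u.min(),u.max(),v.min(),v.max(),[(a,u[v==a].min(),u[v==a].max()) for a in range(v.min(),v.max(),6)])
ye=cv2.inRange(hsv,(20,120,40),(36,255,255));ye[285:]=0
v,u=np.where(ye>0);k=[(a,u[v==a].min(),u[v==a].max()) for a in range(v.min(),v.max()+1,8)];print("yellow",k)
s=readout.get_state();t=s["tcp_pos"]
for z in(.026,.064): print(z,px(c,[t[0],t[1],z]))
for q in("chock","chock_toe"):
  for r in place_of(q,"wrist")[:2]:print(q,round(r["conf"],2),w(c,r["location"]).round(4))
to([.669,-.040])
E
```

```text
red 530 247 263 161 197 [(161, np.int64(251), np.int64(261)), (167, np.int64(249), np.int64(262)), (173, np.int64(248), np.int64(262)), (179, np.int64(248), np.int64(262)), (185, np.int64(248), np.int64(261)), (191, np.int64(247), np.int64(261))]Traceback (most recent call last):
  File "<stdin>", line 7, in <module>
    return umr_minimum(a, axis, None, out, keepdims, initial, where)
ValueError: zero-size array to reduction operation minimum which has no identity
```

View pics/w8.png

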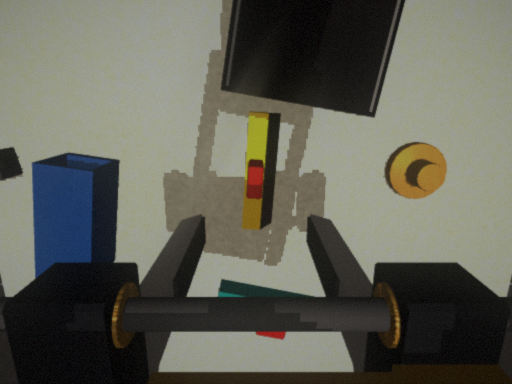

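Tenth picture: the yellow chock runs from (258,112) to (253,228) with its tab at (255,182) and its black slope on the +y side. The turquoise one is below it at (265,290) and stays untouched.

```bash
python3 - <<'E'
from h import *
c=capture("wrist");f=c["frame"];hsv=cv2.cvtColor(f,cv2.COLOR_RGB2HSV)
ye=cv2.inRange(hsv,(14,120,40),(36,255,255))
rows=[]
for r in range(122,226,4):
    u=np.where(ye[r,225:290]>0)[0]+225
    if len(u): rows.append((r,u.min(),u.max()))
rows=np.array(rows);print(rows[::4].tolist())
P=np.array([plane(c,a-.5,r,.026)[:2] for r,a,_ in rows]);k=np.polyfit(P[:,0],P[:,1],1);print("back edge yaw",np.degrees(np.arctan(k[0])))
Q=np.array([plane(c,b+.5,r,.026)[:2] for r,_,b in rows if r<158 or r>202]);k2=np.polyfit(Q[:,0],Q[:,1],1);print("front top edge yaw",np.degrees(np.arctan(k2[0])))
print("y of back at .669",np.polyval(k,.669),"front top",np.polyval(k2,.669))
print([int(x) for x in f[150:206:2,255,0]])
print("tab",plane(c,255,166,.064).round(4),plane(c,255,198,.064).round(4), plane(c,254,112,.026).round(4),plane(c,249,228,.0).round(4))
for q in("chock","chock_toe"):
  for r in place_of(q,"wrist")[:2]:print(q,round(r["conf"],2),w(c,r["location"]).round(4))
to([.669,-.040])
E
```

```text
[[122, 249, 268], [138, 248, 267], [154, 246, 266], [170, 246, 265], [186, 244, 263], [202, 243, 262], [218, 242, 261]]
back edge yaw -4.062063409322751
front top edge yaw -3.8013296794378717
y of back at .669 -0.04912163090930828 front top -0.02912126540602248
[159, 165, 159, 160, 149, 66, 68, 68, 94, 160, 159, 159, 157, 161, 162, 160, 161, 114, 104, 106, 107, 104, 104, 105, 109, 129, 131, 131]
tab [ 0.6534 -0.0388  0.064 ] [ 0.6828 -0.0387  0.064 ] [ 0.6086 -0.04    0.026 ] [ 0.7385 -0.0456  0.    ]
chock 0.96 [ 0.8342 -0.0252 -0.0045]
chock 0.61 [ 0.6712 -0.0339  0.0017]
chock_toe 0.88 [ 0.6734 -0.0207  0.0017]
tcp [ 0.6706 -0.038   0.1462] xaxis deg -179.82 go cm [ 0.16 -0.2 ]
```

{"fn": "send_rows", "kwargs": {
  "slide": [
    [0.2,0,0],
    [0,0,1.5],
    [0,0,2],
    [0,0,2],
    [0,0,2],
    [0,0,2],
    [0,0,1.5],
    [0,0,1.0],
    [0,0,0.4],
    [0,0,0]
  ],
  "spin": [0.071,0,0,0,0,0,0,0,0,0],
  "gripper": 50,
  "squeeze": 40
}}

```text
time_s: 29.7
tcp_pos: [0.6679, -0.0384, 0.021]
eef_rot: [0.034, 0.999, 0.0, -0.001]
contact_force: [0.5, 0.6, 0.4]
opening: 0.0472
grasp_force: 0.0
```

{"fn": "send_rows", "kwargs": {
  "slide": [
    [0,0,0],
    [0,0,0],
    [0,0,0],
    [0,0,0],
    [0,0,0],
    [0,0,0],
    [0,0,0],
    [0,0,0],
    [0,0,0],
    [0,0,0]
  ],
  "spin": [0,0,0,0,0,0,0,0,0,0],
  "gripper": 0
}}

```text
time_s: 30.53
tcp_pos: [0.6691, -0.0387, 0.0227]
eef_rot: [0.034, 0.999, -0.0, 0.0]
contact_force: [-1.0, -0.2, 2.8]
opening: 0.0139
grasp_force: 40.0
```

{"fn": "send_rows", "kwargs": {
  "slide": [
    [0,0,-1.0],
    [0,0,-2],
    [0,0,-2.5],
    [0,0,-2.5],
    [0,0,-2.0],
    [0,0,0],
    [0,0,0],
    [0,0,0],
    [0.5,2.5,0],
    [0.6,2.8,0]
  ],
  "spin": [0,0,0,0,0,-0.09,-0.09,-0.082,0,0]
}}

```text
time_s: 31.37
tcp_pos: [0.6471, 0.0101, 0.1211]
eef_rot: [-0.095, 0.995, -0.0, -0.001]
contact_force: [0.2, 0.5, -3.7]
opening: 0.0136
grasp_force: 40.0
```

{"fn": "send_rows", "kwargs": {
  "slide": [
    [0.6,2.8,0],
    [0.6,2.8,0],
    [0.6,2.8,0],
    [0.6,2.8,0],
    [0.6,2.8,0],
    [0.6,2.8,0],
    [0.6,2.8,0],
    [0.6,2.8,0],
    [0,0,0],
    [0,0,0]
  ],
  "spin": [0,0,0,0,0,0,0,0,0,0]
}}

```text
time_s: 32.2
tcp_pos: [0.556, 0.2229, 0.1213]
eef_rot: [-0.098, 0.995, -0.0, -0.001]
contact_force: [0.2, -0.3, -2.9]
opening: 0.0134
grasp_force: 40.0
```

```bash
python3 - <<'E'
from h import *
s=readout.get_state();print(s["opening"],s["contact_force"],s["torque"])
to([.5341,.2791])
for cam in("top","scene","wrist"):
  c=capture(cam)
  for q in("shaft","cradle_seat","chock_toe","chock"):
    for r in place_of(q,cam)[:2]:print(cam,q,round(r["conf"],2),w(c,r["location"]).round(4))
E
```

```text
0.013434080679072044 [ 0.20301768 -0.30707205 -2.94721686] [ 0.01002608  0.00544747 -0.00252685]
tcp [0.556  0.2229 0.1213] xaxis deg -168.75 go cm [1.05 5.94]
top shaft 0.81 [ 0.6724 -0.3728  0.0131]
top shaft 0.72 [0.5317 0.316  0.058 ]
top cradle_seat 0.7 [0.5298 0.3219 0.0572]
top chock_toe 0.57 [ 8.497e-01 -2.520e-02 -3.000e-04]
top chock_toe 0.54 [0.5516 0.2445 0.0986]
top chock 0.8 [ 0.8309 -0.0263 -0.0013]
top chock 0.64 [0.5557 0.229  0.0936]
scene shaft 0.85 [ 0.6713 -0.3732  0.017 ]
scene shaft 0.62 [0.5282 0.3212 0.0589]
scene cradle_seat 0.87 [0.5246 0.318  0.0587]
scene chock_toe 0.82 [ 8.454e-01 -2.740e-02 -7.000e-04]
scene chock_toe 0.74 [0.5522 0.245  0.1019]
scene chock 0.85 [ 0.831  -0.0206  0.001 ]
scene chock 0.49 [0.5537 0.2244 0.0995]
wrist shaft 0.59 [0.5276 0.3239 0.06  ]
wrist chock_toe 0.71 [ 0.8471 -0.0233 -0.003 ]
wrist chock_toe 0.62 [0.5535 0.2394 0.1017]
wrist chock 0.73 [ 0.832  -0.0244 -0.002 ]
wrist chock 0.57 [0.5536 0.2256 0.101 ]
```

{"fn": "send_rows", "kwargs": {
  "slide": [
    [0.3,1.9,0],
    [0.3,2.0,0],
    [0.4,2.0,0],
    [0,0,0],
    [0,0,1.2],
    [0,0,1.4],
    [0,0,1.2],
    [0,0,0.7],
    [0,0,0.4],
    [0,0,0]
  ],
  "spin": [0,0,0,0,0,0,0,0,0,0]
}}

```text
time_s: 33.78
tcp_pos: [0.5356, 0.2769, 0.0713]
eef_rot: [-0.096, 0.995, -0.0, -0.001]
contact_force: [0.2, 0.8, -2.7]
opening: 0.0138
grasp_force: 40.0
```

{"fn": "send_rows", "kwargs": {
  "slide": [
    [0,0,0.1],
    [0,0,0],
    [0,0,0.1],
    [0,0,0],
    [0,0,0.1],
    [0,0,0],
    [0,0,0],
    [0,0,0],
    [0,0,0],
    [0,0,0]
  ],
  "spin": [0,0,0,0,0,0,0,0,0,0]
}}

```text
time_s: 34.62
tcp_pos: [0.5365, 0.2779, 0.0701]
eef_rot: [-0.096, 0.995, 0.0, 0.0]
contact_force: [-0.2, -0.0, -1.5]
opening: 0.0131
grasp_force: 40.0
```

```bash
python3 - <<'E'
from h import *
s=readout.get_state();print(s["opening"],s["contact_force"],s["torque"])
to([.5331,.2840])
E
```

```text
0.013102068292008663 [-0.18499662 -0.02001447 -1.47492342] [ 0.01853269 -0.03131857 -0.09784306]
tcp [0.5365 0.2779 0.0701] xaxis deg -168.93 go cm [0.21 0.66]
```

{"fn": "send_rows", "kwargs": {
  "slide": [
    [0.1,0,0],
    [0.1,0.1,0],
    [0,0.1,0],
    [0,0.1,0],
    [0,0.1,0],
    [0,0.1,0],
    [0,0,0],
    [0,0,0],
    [0,0,0],
    [0,0,0]
  ],
  "spin": [0,0,0,0,0,0,0,0,0,0]
}}

```text
time_s: 35.45
tcp_pos: [0.5335, 0.2824, 0.07]
eef_rot: [-0.096, 0.995, -0.0, -0.0]
contact_force: [1.0, 0.1, -3.7]
opening: 0.0136
grasp_force: 40.0
```

{"fn": "send_rows", "kwargs": {
  "slide": [
    [0,0.1,0],
    [0,0,0],
    [0,0.1,0],
    [0,0,0],
    [0,0,0],
    [0,0,0],
    [0,0,0],
    [0,0,0],
    [0,0,0],
    [0,0,0]
  ],
  "spin": [0,0,0,0,0,0,0,0,0,0]
}}

```text
time_s: 36.28
tcp_pos: [0.5334, 0.2832, 0.07]
eef_rot: [-0.096, 0.995, -0.001, 0.0]
contact_force: [1.2, -4.6, -2.2]
opening: 0.0136
grasp_force: 40.0
```

{"fn": "send_rows", "kwargs": {
  "slide": [
    [0,-0.1,0],
    [0,0,0.1],
    [0,0,0],
    [0,0,0.1],
    [0,0,0],
    [0,0,0],
    [0,0,0],
    [0,0,0],
    [0,0,0],
    [0,0,0]
  ],
  "spin": [0,0,0,0,0,0,0,0,0,0]
}}

```text
time_s: 37.12
tcp_pos: [0.5331, 0.2838, 0.0681]
eef_rot: [-0.096, 0.995, 0.0, -0.0]
contact_force: [0.7, 0.5, -3.1]
opening: 0.0141
grasp_force: 40.0
```

{"fn": "send_rows", "kwargs": {
  "slide": [
    [0,0,0.1],
    [0,0,0],
    [0,0,0],
    [0,0,0.1],
    [0,0,0],
    [0,0,0],
    [0,0,0],
    [0,0,0],
    [0,0,0],
    [0,0,0]
  ],
  "spin": [0,0,0,0,0,0,0,0,0,0]
}}

```text
time_s: 37.95
tcp_pos: [0.5331, 0.2838, 0.0679]
eef_rot: [-0.097, 0.995, 0.0, -0.0]
contact_force: [-4.8, -0.8, 9.4]
opening: 0.0134
grasp_force: 40.0
```

{"fn": "send_rows", "kwargs": {
  "slide": [
    [0,0,-0.1],
    [0,0.1,0],
    [0,0,0],
    [0,0.1,0],
    [0,0,0],
    [0,0,0],
    [0,0,0],
    [0,0,0],
    [0,0,0],
    [0,0,0]
  ],
  "spin": [0,0,0,0,0,0,0,0,0,0]
}}

```text
time_s: 38.78
tcp_pos: [0.5333, 0.2841, 0.0679]
eef_rot: [-0.097, 0.995, -0.001, 0.0]
contact_force: [-3.0, -4.0, 7.4]
opening: 0.0134
grasp_force: 40.0
```

Snug and seated, so release it (small opening only) and lift.

{"fn": "send_rows", "kwargs": {
  "slide": [
    [0,0,0],
    [0,0,0],
    [0,0,0],
    [0,0,0],
    [0,0,0],
    [0,0,0],
    [0,0,0],
    [0,0,0],
    [0,0,0],
    [0,0,0]
  ],
  "spin": [0,0,0,0,0,0,0,0,0,0],
  "gripper": 30
}}

```text
time_s: 39.62
tcp_pos: [0.5329, 0.2854, 0.0671]
eef_rot: [-0.096, 0.995, -0.0, 0.0]
contact_force: [-0.9, 0.0, -0.3]
opening: 0.0281
grasp_force: 0.0
```

{"fn": "send_rows", "kwargs": {
  "slide": [
    [0,0,-0.5],
    [0,0,-1],
    [0,0,-2],
    [0,0,-2],
    [0,0,-2],
    [0,0,-2],
    [0,0,-2],
    [0,0,0],
    [0,0,0],
    [0,0,0]
  ],
  "spin": [0,0,0,0,0,0,0,0,0,0]
}}

```text
time_s: 40.45
tcp_pos: [0.5324, 0.2851, 0.1814]
eef_rot: [-0.096, 0.995, -0.0, -0.0]
contact_force: [0.3, -0.4, -0.3]
opening: 0.0287
grasp_force: 0.0
```

```bash
python3 - <<'E'
from h import *
A=[]
for cam in("top","scene","wrist"):
  c=capture(cam)
  for q in("shaft","cradle_seat","cradle","chock_toe","chock"):
    for r in place_of(q,cam)[:3]:
      p=w(c,r["location"])
      if abs(p[0]-.53)<.06 and abs(p[1]-.3)<.06:
        yaw=np.radians(11.1);d=p-np.array([.5300,.3007,0]);print(cam,q,round(r["conf"],2),"cradle frame mm",(1000*np.array([d[0]*np.cos(yaw)+d[1]*np.sin(yaw),-d[0]*np.sin(yaw)+d[1]*np.cos(yaw),d[2]])).round(1))
  if cam=="wrist":
    hsv=cv2.cvtColor(c["frame"],cv2.COLOR_RGB2HSV);ye=cv2.inRange(hsv,(20,120,40),(36,255,255))
    k,l,s,_=cv2.connectedComponentsWithStats(ye);i=1+np.argmax(s[1:,4]);v,u=np.where(l==i);print(len(u))
    P=np.array([plane(c,u[v==a].min(),a,.071)[:2] for a in range(v.min()+6,v.max()-5)]);kk=np.polyfit(P[:,0],P[:,1],1);print("chock back edge yaw",np.degrees(np.arctan(kk[0])))
    r=cut_out("shaft",cam)[0];v,u=np.where(r["region"]);P=np.array([plane(c,u[v==a].max(),a,.058)[:2] for a in range(v.min()+65,v.max()-8)]);kk=np.polyfit(P[:,0],P[:,1],1);print("shaft edge yaw",np.degrees(np.arctan(kk[0])))
E
```

```text
top shaft 0.64 cradle frame mm [-2.7  1.3 43.5]
top cradle_seat 0.58 cradle frame mm [ 0.1 19.4 55.9]
top cradle 0.56 cradle frame mm [ 4.1 -0.4 -1.2]
top chock_toe 0.64 cradle frame mm [ 3.3  2.7 42.6]
top chock 0.39 cradle frame mm [  0.2 -11.   42.5]
scene shaft 0.78 cradle frame mm [ 3.4 21.1 54.4]
scene cradle_seat 0.61 cradle frame mm [-0.5 16.9 58.4]
scene cradle 0.79 cradle frame mm [-3.3 -0.7  4.2]
scene chock_toe 0.81 cradle frame mm [-4.3  6.2 47.1]
scene chock 0.82 cradle frame mm [-3.4 -9.6 45.7]
wrist shaft 0.83 cradle frame mm [ 3.  21.1 61.3]
wrist chock 0.89 cradle frame mm [ -0.3 -17.1  44. ]
1803
chock back edge yaw 11.335053762108721
shaft edge yaw 3.668386501488783
```

```bash
python3 - <<'E'
from h import *
c=capture("wrist")
for r in cut_out("shaft","wrist")[:3]:
    v,u=np.where(r["region"]);print(round(r["conf"],2),[(int(a),int(u[v==a].min()),int(u[v==a].max())) for a in range(v.min(),v.max(),14)])
    R_=[a for a in range(v.min(),v.max()) if 3<np.ptp(u[v==a])]
    P=np.array([plane(c,(u[v==a].max()+u[v==a].min())/2,a,.058)[:2] for a in R_]);print(np.degrees(np.arctan(np.polyfit(P[:,0],P[:,1],1)[0])))
E
```

```text
0.67 [(59, 294, 296), (73, 271, 319), (87, 272, 318), (101, 271, 317), (115, 274, 311), (129, 275, 310), (143, 274, 310), (157, 274, 310), (171, 274, 309), (185, 274, 309), (199, 274, 307), (213, 273, 307), (227, 273, 306), (241, 273, 278)]
8.514508826639071
```

```bash
python3 -c "
from bench import workorder
print(workorder.close_job())"
```

```text
the job is handed in; nothing more can be done
None
```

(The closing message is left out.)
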